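Swap the grip on the tuning stage with one from behind the rack's rail

TASK

Change over the grip on the tuning stage: first put the straight grip that stands on the round stage away, upright, in the middle of the rack's empty bay, then fetch the broad-footed collared grip out of its bay - lift it clear over the front retaining rail before drawing it forward - and stand it upright in the middle of the stage. Set both down gently without dropping them, and leave the other grips and everything else on the bench where they are.

Things in the scene. Friction and masses are not known exactly. Their poses are not given: they have to be found in the camera images.
- rack: Fixed plywood stock rack, 130 deep (x), 350 wide (y); origin at centre of its underside on the bench; x points from its open front (robot's side) to its open back, z up. Grips stand on its deck at z 40. Four bays, centres at x -15, y -126, -42, 42, 126, split by 3 thick plates at y -84, 0, 84 (x -50 to 50, 18 above deck). A back bar runs at x 60, 30 above deck.
- rack_rail (a point): Middle of the top of the rack's front retaining rail, a fixed round steel bar 6 thick along the rack's whole width at rack x -58; its top is 28 above the deck (rack z 68).
- rack_board (a point): Middle of the lower front edge of the rack's overhead board, 350 wide, rack x 9 to 65, z 175 to 189 (underside 135 above the deck), on two posts at rack x 58, y +-170, with boxes and tins on it up to z 205. It covers the rear part of each bay, from 24 behind the bay centre: a vertical gripper hits it; one whose top leans 25 to 45 degrees to the front clears it.
- liner: Thin black rubber disc, 46 diameter, 1 thick, flush with the deck (never in the way); it lies in the middle of the one empty bay, within 4 of the bay centre. Origin at its centre on the deck. The straight grip belongs here.
- straight_grip: All four grips are the same green anodised aluminium, round about their own z axis, with the origin at the centre of the foot and z up. This one is a plain straight cylinder, 30 diameter, 72 tall, about 0.11 kg, at the start standing on the stage.
- collared_grip: All four grips are the same green anodised aluminium, round about their own z axis, with the origin at the centre of the foot and z up. This one has a broad foot collar, 40 diameter and 20 tall, and above it a straight 26 diameter shaft up to 72 tall; about 0.11 kg, at the start in one of the bays.
- cone_grip: All four grips are the same green anodised aluminium, round about their own z axis, with the origin at the centre of the foot and z up. Bystander in a bay: a cone, 36 diameter at the foot to 22 at the top, 68 tall. Leave alone.
- stub_grip: All four grips are the same green anodised aluminium, round about their own z axis, with the origin at the centre of the foot and z up. Bystander in a bay: a short fat cylinder, 36 diameter, 46 tall. Leave alone.
- stage: Fixed round tuning stage on the bench: steel disc 68 diameter with a 60 diameter black rubber top, 14 high. Origin at the centre of its underside on the bench, so a grip stands on it with its foot at z 14.
- squat_jar: Bystander near the stage: closed white plastic jar, 48 diameter, 105 tall, black cap, origin at the centre of its underside. Loose.
- machine_frame: Bystander near the stage: bronze coil machine frame with two copper coils, 70 long (its x), 21 wide, 66 tall, origin at the centre of its underside. Loose.
- caliper: Bystander: steel dial caliper lying flat, 190 long along its x, jaws reaching 50 to its -y side at x 55 to 90, 14 high, origin at the centre of the underside of its beam. Loose.
- driver: Bystander: screwdriver lying on the bench, 160 long along its x, under 35 high. Loose.
- grommet_bin: Fixed clear acrylic bin of black rubber grommets, 100 deep (x) by 130 wide, 70 tall, its front flap hanging open 45 out to -x; origin at the centre of its underside.
- power_supply: Fixed machine power supply at the left, 160 (x) by 130 by 105 tall, origin at the centre of its underside.
There are look-alikes about, which are no part of the job. Of the things like the stage, leave any that is green or red; of the rest the larger one is meant.

How it is judged:
By the outcome, as a careful person would: the job done as asked, in the order asked, and still so for the second after the job is handed in, with the robot touching nothing.
It also fails if it takes over 61 s, if anything falls off the work surface, if the arm or the gripper's body presses on something with over 40 N, if the wrist force passes 120 N, or if a joint passes its speed limit or range.

ROBOT

A 6-joint arm with a two-finger parallel gripper is mounted at the origin on the work surface. World frame = base frame: x ahead of the robot, y to its left, z up, the work surface at z = 0. Lengths are in m, angles in rad, forces in N, time in s.
With the tool pointing down it reaches from about 0.35 to 0.775 m from the base axis. Payload 7.3 kg.
Tool frame: the origin (TCP) lies at the very end of the fingers, on their centre line; the grasp point (between the pads) lies 19 mm behind it; z points along the fingers, y is the line along which they close (so a half turn about z gives the same grasp; the last joint's range is limited). The gripper opens to 92 mm and grips with 3 to 60 N. Pads are 19 mm wide; open, the fingers measure 130 mm over their backs; the gripper's body (75 mm by 190 mm) begins 47 mm behind the grasp point.
Start: joints at [1.062, 0.342, 1.524, -0, 1.275, -0.146], TCP at [0.186, 0.491, 0.227] pointing down, gripper open.
Joint ranges: [-2.53, 2.53], [-0.77, 2.02], [0.04, 2.7], [-1, 4.14], [0.28, 2.66], [-3.11, 3.11]. Speed limits (rad/s): [2.57, 2.57, 3.14, 3.14, 3.14, 3.14].

INTERFACE

Orientations are given as a unit quaternion [x, y, z, w].
In Python, from cell import * gives the robot as it stands.
- The arm moves only by the tool send_rows, never from a script. Its argument "commands" is a list of rows, each a list of 5 numbers: the gripper command: -1 is fully open, 1 is shut, values between are in proportion, then the shift along the world's x, y, z scaled (see below), then the turn about the world's z scaled (see below). A call has 1 to 20 rows; each row is the pose to reach, as a shift and turn from the pose commanded when the call began, turning the shorter way round; what a row does not reach only later rows make up. The controller multiplies each number of a shift by 100 mm and each number of a turn by 360 degrees. A row lasts 1/8 s, in which the tool goes at most 62.5 mm and 10.7 degrees, less where a joint would pass 70% of its speed; a pose out of reach is approached as far as the arm can. A call with a number of a shift or a turn outside -1 to 1 is refused whole. A call with a gripper value outside its range is refused whole. The fingers move at their own pace and stop on an object; "squeeze" is the grip in N (left out, the last holds). Time passes only in rows, so rows that repeat a pose let the fingers close. It gives the time, the measured TCP pose, the force, the opening and the grip force at its end, in the units of the state.
- get_obs(): the state, without advancing time (a new reading comes with each control period).
- camera(name): name is "side" or "top" or "wrist"; returns a dict with "frame" (384x512x3 uint8, red, green, blue), "K" (3x3 intrinsics, pixels), "rvec" (rotation vector, rad) and "tvec" (3), from world to camera coordinates, as OpenCV has them. Camera axes: x right, y down, z forward; pixel columns grow to the right and rows downward; lengths in m; the calibration is good to about 2 mm. A picture is of the moment at which its call begins. There is no depth.
- finish_job(): hands the job in; it is judged then, once.
The state is a dict: "time": time; "joints": joint angles; "dq": joint speeds; "joint_torque": joint torques, N m; "tcp_pos": TCP position; "eef_rot": TCP orientation; "contact_force": force on the tool from outside, world axes, zero at the start; "wrist_torque": the same for the moment, N m; "width": finger opening in m; "finger_force": force on a finger pad.
Only numpy, scipy, OpenCV 4.12 (cv2) and the standard library are available. Lean on these libraries where they do the work, as an engineer would, in place of code of your own. Each camera call takes 0.05 s, during which the arm holds its last target. There are 200 camera calls.

## Working session

There is one attempt and no reset: what is moved stays moved. The work goes in short steps, Python scripts to look and compute and a tool call to move; the robot and the scene stay as the last step left them, time stands still between calls to the robot, and variables do not carry over. Pictures are saved under pics/ and viewed, at most 13 in all, crops included, and the job is handed in when it is done.

Besides the shell and the picture viewer there is one more tool, called by a JSON object that holds its "op" and its "data". send_rows: Moves the arm, as the interface text tells. Its arguments: {"type":"object","properties":{"commands":{"type":"array","items":{"type":"array","items":{"type":"number","minimum":-1,"maximum":1}}},"squeeze":{"type":"number"}},"required":["commands"]}

```bash
mkdir -p pics; cat > h.py <<'E'
from cell import *
import numpy as np, cv2
def snap(n,save=None):
    c=camera(n)
    if save: cv2.imwrite('pics/'+save,c['frame'][:,:,::-1])
    return c
def P(c): 
    R=cv2.Rodrigues(np.array(c['rvec'],float))[0]; return R,np.array(c['tvec'],float).ravel(),np.array(c['K'],float)
def proj(c,X):
    R,t,K=P(c); q=K@((R@np.atleast_2d(X).T)+t[:,None]); return (q[:2]/q[2]).T
def ray(c,uv):
    R,t,K=P(c); d=R.T@np.linalg.solve(K,[uv[0],uv[1],1]); return -R.T@t,d/np.linalg.norm(d)
def atz(c,uv,z):
    o,d=ray(c,uv); return o+d*(z-o[2])/d[2]
def tri(obs):
    A=np.zeros((3,3));b=np.zeros(3);rs=[ray(c,uv) for c,uv in obs]
    for o,d in rs:
        M=np.eye(3)-np.outer(d,d);A+=M;b+=M@o
    X=np.linalg.solve(A,b); return X,[np.linalg.norm((np.eye(3)-np.outer(d,d))@(X-o)) for o,d in rs]
E
python3 - <<'E'
from h import *
import pickle
d={n:snap(n) for n in('top','side','wrist')}
pickle.dump(d,open('d0.pkl','wb'))
for n in d:
    R,t,K=P(d[n]); print(n,(-R.T@t).round(3),R[2].round(2),K[0,0])
cv2.imwrite('pics/top0.png',cv2.resize(d['top']['frame'][:,:,::-1],(800,600),interpolation=cv2.INTER_CUBIC))
cv2.imwrite('pics/side0.png',cv2.resize(d['side']['frame'][:,:,::-1],(800,600),interpolation=cv2.INTER_CUBIC))
print(get_obs())
E
```

```text
top [0.387 0.067 1.447] [ 0.08 -0.01 -1.  ] 461.72878733511527
side [ 0.214 -0.853  1.017] [ 0.22  0.69 -0.68] 430.05120854837025
wrist [0.113 0.518 0.384] [ 0.27 -0.1  -0.96] 272.93413139655587
{'time': 0.15, 'joints': array([ 1.06201954e+00,  3.42572091e-01,  1.52478024e+00,  5.34419920e-06,
        1.27538912e+00, -1.46007216e-01]), 'dq': array([-0.00113312, -0.00101755, -0.00124647,  0.0012701 ,  0.000899  ,
        0.00027672]), 'joint_torque': array([ 1.34503003e-03, -4.31473804e+01, -2.44350475e+01,  7.18703703e-02,
        5.37301227e-02, -7.32518924e-05]), 'tcp_pos': array([0.18614058, 0.49057946, 0.22620578]), 'eef_rot': array([ 1.80392550e-01,  9.83594529e-01, -5.43067223e-04, -1.87132232e-04]), 'contact_force': array([-0.28213614, -0.3576596 , -0.0522034 ]), 'wrist_torque': array([ 0.04862699, -0.02530447,  0.01920518]), 'finger_force': 0.0, 'width': 0.09229709661788332}
```

View pics/top0.png

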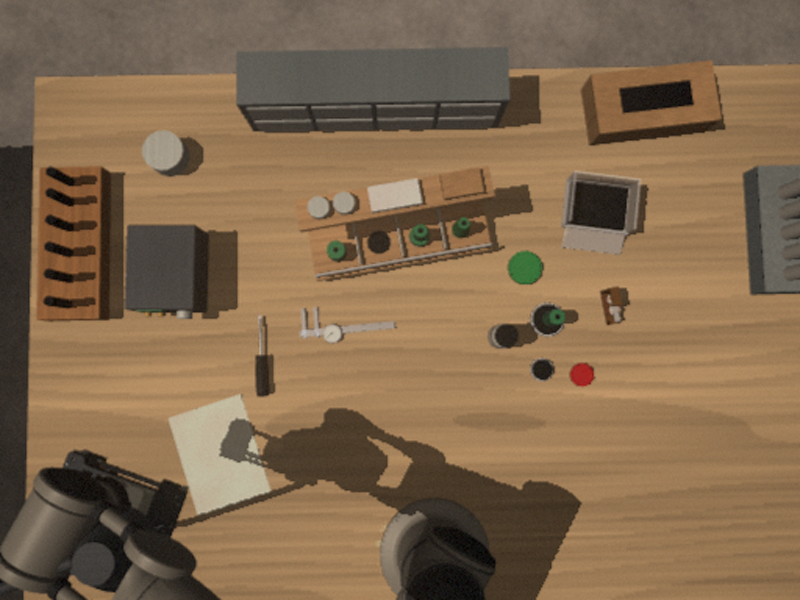

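View pics/side0.png

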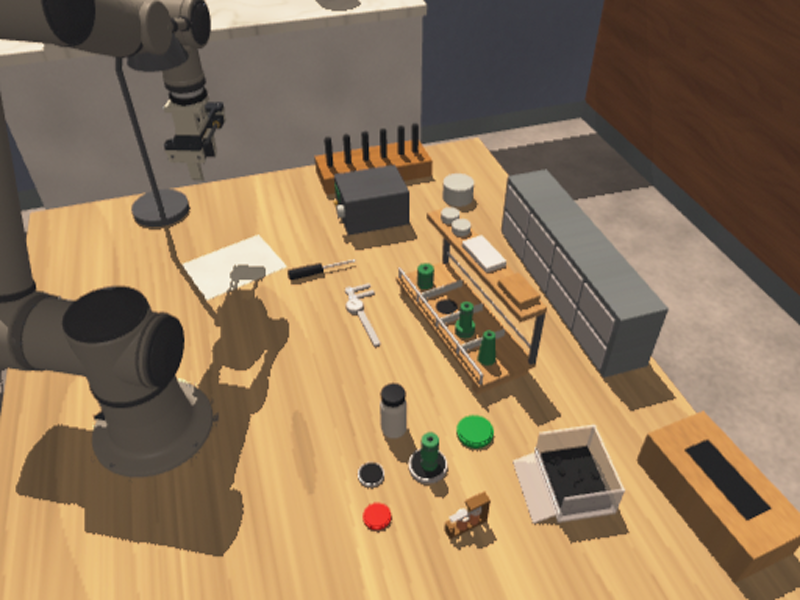

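Top view (800 px scale):
- Things that could be the stage: black-topped disc carrying a grip (548,318), smaller black disc (542,370), green disc (525,267) and red disc (582,375). I choose (548,318).
- Grips: stub (336,250), liner (378,242), collared (420,235) and cone (461,227).

I'll check these in close crops.

```bash
python3 - <<'E'
import pickle,cv2
d=pickle.load(open('d0.pkl','rb'))
a=d['top']['frame'][100:250,185:385,::-1]; cv2.imwrite('pics/topc.png',cv2.resize(a,None,fx=4,fy=4,interpolation=cv2.INTER_CUBIC))
a=d['side']['frame'][165:315,225:425,::-1]; cv2.imwrite('pics/sidec.png',cv2.resize(a,None,fx=4,fy=4,interpolation=cv2.INTER_CUBIC))
E
```

```text
(no output)
```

View pics/topc.png

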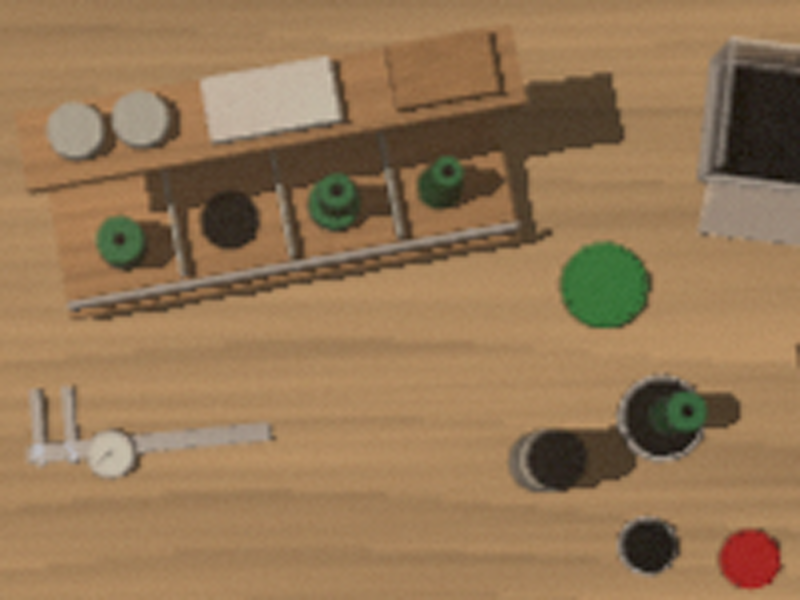

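View pics/sidec.png

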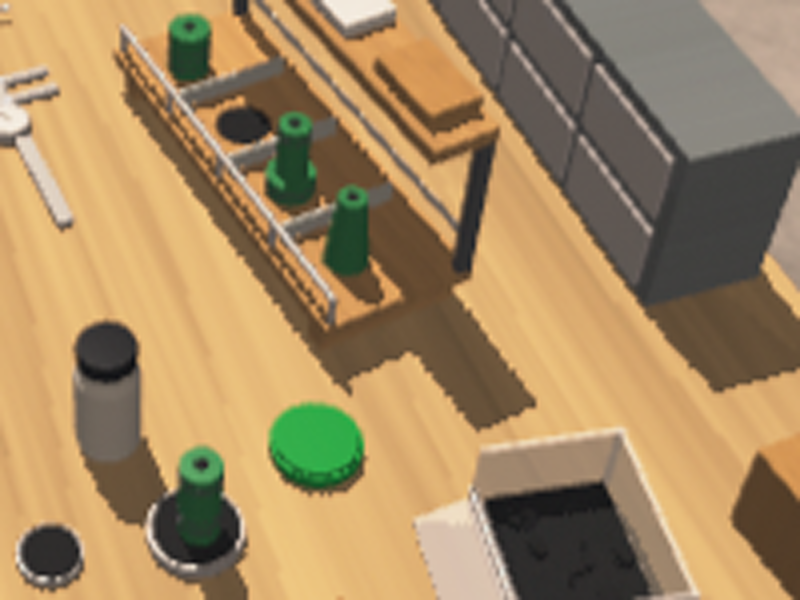

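Top crop: stage disc is at (662,417) with the straight grip's top at (686,410). The collared grip has a visible broad foot, with its top at (337,187). The liner is at (230,219). The side crop agrees, with the collared top at (295,121), the straight top at (203,463) and the liner at (243,125). So the choices are confirmed, and I'll triangulate.

```bash
cat > m.py <<'E'
from h import *
import pickle
from scipy.optimize import least_squares
d=pickle.load(open('d0.pkl','rb')); T,S=d['top'],d['side']
t=lambda u,v:(T,(185+(u+.5)/4-.5,100+(v+.5)/4-.5)); s=lambda u,v:(S,(225+(u+.5)/4-.5,165+(v+.5)/4-.5))
pts=dict(liner=(t(230,219),s(243,125)),coltop=(t(337,187),s(295,121)),strtop=(t(686,410),s(203,463)),stage=(t(662,417),s(196,527)),jar=(t(555,459),s(107,337)),stub=(t(120,240),s(189,27)),cone=(t(447,169),s(352,195)),
 railR=(t(518,226),s(333,296)),railL=(t(72,303),s(123,30)))
for k,v in pts.items():
    X,e=tri(v); print(k,(X*1e3).round(1),(np.array(e)*1e3).round(1))
# rack fit
obs=[((-58,-175,68),t(518,226)),((-58,175,68),t(72,304)),((-58,-175,68),s(333,294)),((-58,175,68),s(123,28)),((9,-175,175),t(525,102)),((9,175,175),t(28,190)),((9,-175,175),s(432,158)),((-15,42,40),t(230,219)),((-15,42,40),s(243,125))]
def W(p,L):
    c,s_=np.cos(p[2]),np.sin(p[2]); L=np.array(L)/1e3
    return np.array([p[0]+c*L[0]-s_*L[1],p[1]+s_*L[0]+c*L[1],L[2]])
r=least_squares(lambda p:np.concatenate([(proj(c,W(p,L))[0]-uv) for L,(c,uv) in obs]),[.6,.1,.1],loss='soft_l1')
p=r.x; print('rack',p,np.degrees(p[2]));print(np.array([(proj(c,W(p,L))[0]-uv) for L,(c,uv) in obs]).round(1).tolist())
for n,L in (('bay-42',(-15,-42,40)),('bay42',(-15,42,40))): print(n,W(p,L))
pickle.dump(p,open('rack.pkl','wb'))
def back(X):
    v=np.array(X[:2])-p[:2];c,s_=np.cos(p[2]),np.sin(p[2]);return (np.array([c*v[0]+s_*v[1],-s_*v[0]+c*v[1]])*1e3).round(1)
for k in('liner','coltop','stub','cone'): print(k,back(tri(pts[k])[0]), back(atz(*pts[k][0],{'liner':.04,'coltop':.112,'stub':.086,'cone':.108}[k])),back(atz(*pts[k][1],{'liner':.04,'coltop':.112,'stub':.086,'cone':.108}[k])))
E
python3 m.py
```

```text
liner [607.7  96.5  42.5] [0.4 0.4]
coltop [617.7  16.7 116.1] [0.9 0.9]
strtop [ 452.9 -238.4   88.1] [0.6 0.6]
stage [ 451.  -236.4   12.6] [0.1 0.1]
jar [ 418.7 -137.1  111.2] [1.1 1.1]
stub [587.  177.2  88.2] [0.2 0.2]
cone [630.6 -64.4 110.7] [0.7 0.7]
railR [ 594.2 -120.6   72.7] [0.3 0.3]
railL [542.3 215.9  65.4] [0.8 0.8]
rack [0.62793188 0.05895817 0.15541391] 8.904560962182217
[[0.5, -1.0], [-2.5, -0.5], [1.2, 1.9], [-0.0, -1.4], [-0.5, 0.7], [0.1, 0.2], [0.1, 2.3], [-0.6, 0.6], [-0.4, 0.3]]
bay-42 [0.61961381 0.01514254 0.04      ]
bay42 [0.60661153 0.09813014 0.04      ]
liner [-14.2  40.2] [-13.4  40. ] [-13.3  42.6]
coltop [-16.7 -40.1] [-15.2 -40.8] [-15.1 -36.3]
stub [-22.2 123.1] [-22.  123.3] [-20.7 125.3]
cone [ -16.5 -122.3] [ -15.4 -122.9] [ -15.6 -120. ]
```

The heights fit the text: stage 13 (given 14), straight top 88 (86), collared top 116 (112), liner 42 (40). The positions put the grips at the bay centres. The tool stays vertical and only yaw can be commanded, so I'll grip each piece off-centre. The pads' rear edge goes on the grip and the gripper body hangs towards the rack front, which clears the overhead board. First I go to above the stage.

{"op": "send_rows", "data": {"commands": [[0, 0.5, -0.5, 0, 0.03], [0, 1, -1, 0, 0.06], [0, 1, -1, 0, 0.0825], [0, 1, -1, 0, 0.0825]], "squeeze": 20}}

```text
time: 0.65
tcp_pos: [0.2875, 0.3896, 0.2266]
eef_rot: [-0.076, 0.997, -0.0, -0.0]
contact_force: [-0.3, 0.9, 0.3]
width: 0.0565
finger_force: 0.0
```

{"op": "send_rows", "data": {"commands": [[0, 0.5, -0.5, 0, 0], [0, 1, -1, 0, 0], [0, 1, -1, 0, 0], [0, 1, -1, 0, 0]]}}

```text
time: 1.15
tcp_pos: [0.3862, 0.291, 0.2265]
eef_rot: [-0.076, 0.997, 0.0, -0.0]
contact_force: [0.4, -1.3, -0.1]
width: 0.0459
finger_force: 0.0
```

{"op": "send_rows", "data": {"commands": [[0, 0.25, -0.5, 0, 0], [0, 0.5, -1, 0, 0], [0, 0.5, -1, 0, 0], [0, 0.5, -1, 0, 0]]}}

```text
time: 1.65
tcp_pos: [0.4354, 0.1924, 0.2267]
eef_rot: [-0.078, 0.997, 0.0, -0.0]
contact_force: [-0.3, -0.3, 0.0]
width: 0.0457
finger_force: 0.0
```

{"op": "send_rows", "data": {"commands": [[0, 0, -0.5, 0, 0], [0, 0, -1, 0, 0], [0, 0, -1, 0, 0], [0, 0, -1, 0, 0]]}}

```text
time: 2.15
tcp_pos: [0.436, 0.0925, 0.2269]
eef_rot: [-0.078, 0.997, 0.0, 0.0]
contact_force: [0.3, -0.2, -0.1]
width: 0.0456
finger_force: 0.0
```

{"op": "send_rows", "data": {"commands": [[0, 0, -0.5, 0, 0], [0, 0, -1, 0, 0], [0, 0, -1, 0, 0], [0, 0, -1, 0, 0]]}}

```text
time: 2.65
tcp_pos: [0.4364, -0.0075, 0.2267]
eef_rot: [-0.078, 0.997, 0.0, -0.0]
contact_force: [-0.2, 0.2, 0.1]
width: 0.0464
finger_force: 0.0
```

{"op": "send_rows", "data": {"commands": [[0, 0, -0.5, 0, 0], [0, 0, -1, 0, 0], [0, 0, -1, 0, 0], [0, 0, -1, 0, 0]]}}

```text
time: 3.15
tcp_pos: [0.4365, -0.1074, 0.2266]
eef_rot: [-0.078, 0.997, 0.001, -0.0]
contact_force: [-0.3, -0.1, -1.2]
width: 0.0459
finger_force: 0.0
```

{"op": "send_rows", "data": {"commands": [[0, 0, -0.5, 0, 0], [0, 0, -1, 0, 0], [0, 0, -1, 0, 0], [0, 0, -1, 0, 0], [0, 0, -1, 0, 0]]}}

```text
time: 3.78
tcp_pos: [0.4366, -0.2073, 0.2268]
eef_rot: [-0.079, 0.997, 0.0, 0.0]
contact_force: [-0.6, -0.2, -0.0]
width: 0.0458
finger_force: 0.0
```

```bash
python3 - <<'E'
from h import *
import pickle
c=snap('wrist'); o=get_obs(); pickle.dump((c,o),open('w1.pkl','wb'))
f=cv2.resize(c['frame'][:,:,::-1],(800,600),interpolation=cv2.INTER_CUBIC)
cv2.imwrite('pics/w1.png',f)
print(o['tcp_pos'],proj(c,[[.4525,-.2375,.086],[.451,-.2365,.014],[.4187,-.137,.105]])*800/512)
E
```

```text
[ 0.43656376 -0.2075367   0.22689334] [[348.11599643 302.66606746]
 [357.41351933 277.97919468]
 [499.29665224 285.80720171]]
```

View pics/w1.png

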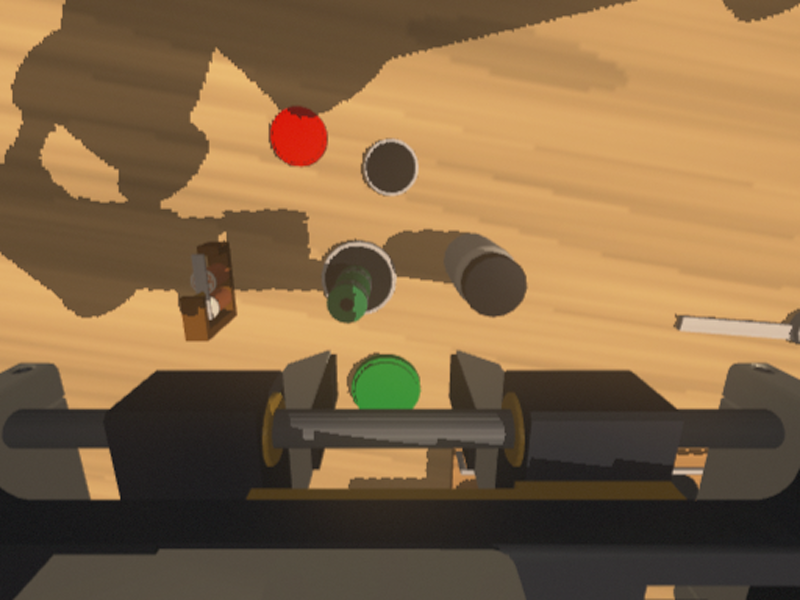

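The wrist view agrees with the fix: grip top at (348,303) and stage centre at (358,279), both within about 1 px of the prediction. Going down and gripping.

{"op": "send_rows", "data": {"commands": [[0, 0.03, -0.32, -0.1, 0], [0, 0.03, -0.32, -0.4, 0], [0, 0.03, -0.32, -0.8, 0], [0, 0.03, -0.32, -0.8, 0]]}}

```text
time: 4.32
tcp_pos: [0.438, -0.2392, 0.1447]
eef_rot: [-0.078, 0.997, 0.002, -0.002]
contact_force: [0.9, 0.3, 0.6]
width: 0.0459
finger_force: 0.0
```

{"op": "send_rows", "data": {"commands": [[0, 0, 0, -0.2, 0], [0, 0, 0, -0.4, 0], [0, 0, 0, -0.6, 0], [0, 0, 0, -0.8, 0], [0, 0, 0, -0.96, 0], [0, 0, 0, -0.96, 0]]}}

```text
time: 5.08
tcp_pos: [0.4398, -0.2409, 0.0515]
eef_rot: [-0.078, 0.997, 0.0, 0.0]
contact_force: [-0.2, -0.3, 0.1]
width: 0.0461
finger_force: 0.0
```

{"op": "send_rows", "data": {"commands": [[0.3, 0, 0, 0, 0], [0.3, 0, 0, 0, 0], [0.5, 0, 0, 0, 0], [0.7, 0, 0, 0, 0], [0.7, 0, 0, 0, 0], [0.7, 0, 0, 0, 0], [0.7, 0, 0, 0, 0]]}}

```text
time: 5.95
tcp_pos: [0.4397, -0.2413, 0.0514]
eef_rot: [-0.078, 0.997, -0.0, 0.001]
contact_force: [-0.4, 1.2, 6.3]
width: 0.0267
finger_force: 18.6
```

The width of 26.7 shows that the pads hold more off-centre than I meant. I'll regrip about 3.5 mm further on.

{"op": "send_rows", "data": {"commands": [[0, 0, 0, 0, 0], [0, 0, 0, 0, 0], [0, 0, 0, 0, 0], [0, 0.04, 0.01, 0, 0], [0, 0.04, 0.01, 0, 0]]}}

```text
time: 6.58
tcp_pos: [0.4436, -0.2401, 0.0507]
eef_rot: [-0.078, 0.997, -0.0, 0.0]
contact_force: [-0.4, 0.1, 0.2]
width: 0.0457
finger_force: 0.0
```

{"op": "send_rows", "data": {"commands": [[0.3, 0, 0, 0, 0], [0.3, 0, 0, 0, 0], [0.5, 0, 0, 0, 0], [0.7, 0, 0, 0, 0], [0.7, 0, 0, 0, 0], [0.7, 0, 0, 0, 0], [0.7, 0, 0, 0, 0]]}}

```text
time: 7.45
tcp_pos: [0.4433, -0.2401, 0.0507]
eef_rot: [-0.078, 0.997, 0.0, -0.0]
contact_force: [-0.2, -1.2, -1.2]
width: 0.0289
finger_force: 19.9
```

```bash
python3 - <<'E'
from h import *
import pickle
for n in('wrist','top','side'):
    c=snap(n); pickle.dump(c,open(n+'2.pkl','wb'))
    f=c['frame'][:,:,::-1]
    if n=='side':
        u,v=proj(c,[[.4525,-.2375,.06]])[0].astype(int); a=f[v-50:v+50,u-66:u+67]
        cv2.imwrite('pics/s2.png',cv2.resize(a,None,fx=6,fy=6,interpolation=cv2.INTER_CUBIC)); print(u,v,proj(c,[[.4525,-.2375,.086],[.4525,-.2375,.014]]))
E
```

```text
274 286 [[274.86846415 280.64691908]
 [274.25487558 296.2883149 ]]
```

View pics/s2.png

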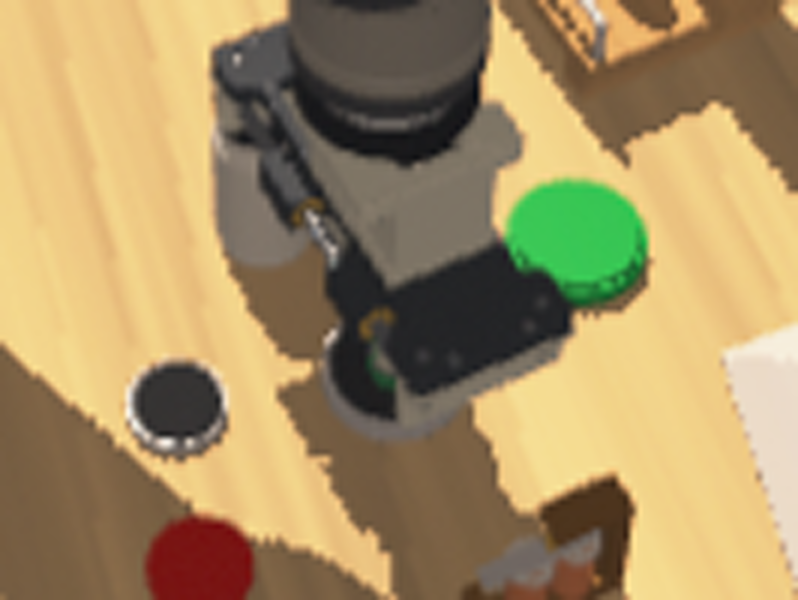

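Width 28.9 means the grip axis is 13.5 mm behind the tool axis, as intended. The side crop shows stage and grip between the fingers with nothing disturbed. Lifting and carrying to the empty bay.

{"op": "send_rows", "data": {"commands": [[0.7, 0, 0, 0.05, 0], [0.7, 0, 0, 0.2, 0], [0.7, 0, 0, 0.5, 0], [0.7, 0, 0, 0.8, 0], [0.7, 0, 0, 1, 0], [0.7, 0, 0, 1, 0]], "squeeze": 25}}

```text
time: 8.35
tcp_pos: [0.4442, -0.2408, 0.153]
eef_rot: [-0.078, 0.997, -0.001, 0.002]
contact_force: [0.1, 0.1, -1.7]
width: 0.029
finger_force: 24.8
```

{"op": "send_rows", "data": {"commands": [[0.7, 0, 0.1, 0.3, 0], [0.7, 0, 0.35, 0.5, 0], [0.7, 0, 0.65, 0.5, 0], [0.7, 0, 1, 0.5, 0], [0.7, 0, 1, 0.5, 0]]}}

```text
time: 8.98
tcp_pos: [0.4427, -0.1382, 0.2002]
eef_rot: [-0.079, 0.997, 0.001, -0.001]
contact_force: [-0.2, -0.7, -1.6]
width: 0.0287
finger_force: 24.8
```

{"op": "send_rows", "data": {"commands": [[0.7, 0, 0.3, 0, 0], [0.7, 0, 0.65, 0, 0], [0.7, 0, 1, 0, 0], [0.7, 0, 1, 0, 0]]}}

```text
time: 9.48
tcp_pos: [0.443, -0.0391, 0.2003]
eef_rot: [-0.079, 0.997, 0.0, -0.0]
contact_force: [-0.1, 0.3, -1.7]
width: 0.0285
finger_force: 24.8
```

{"op": "send_rows", "data": {"commands": [[0.7, 0.3, 0.3, 0, 0], [0.7, 0.6, 0.65, 0, 0], [0.7, 0.9, 1, 0, 0], [0.7, 0.9, 1, 0, 0], [0.7, 0.9, 1, 0, 0]]}}

```text
time: 10.1
tcp_pos: [0.533, 0.0586, 0.2001]
eef_rot: [-0.077, 0.997, -0.0, -0.001]
contact_force: [0.9, 0.1, -1.5]
width: 0.0287
finger_force: 24.8
```

{"op": "send_rows", "data": {"commands": [[0.7, 0.05, 0.2, 0, 0], [0.7, 0.08, 0.3, -0.3, 0], [0.7, 0.08, 0.3, -0.5, 0], [0.7, 0.08, 0.3, -0.7, 0], [0.7, 0.08, 0.3, -0.7, 0]]}}

```text
time: 10.72
tcp_pos: [0.5402, 0.0898, 0.1296]
eef_rot: [-0.077, 0.997, 0.0, -0.002]
contact_force: [0.1, -0.2, -0.3]
width: 0.0288
finger_force: 24.8
```

{"op": "send_rows", "data": {"commands": [[0.7, 0.1, 0.01, 0, 0], [0.7, 0.2, 0.03, 0, 0], [0.7, 0.3, 0.04, 0, 0], [0.7, 0.4, 0.05, 0, 0], [0.7, 0.45, 0.06, 0, 0], [0.7, 0.48, 0.06, 0, 0], [0.7, 0.48, 0.06, 0, 0]]}}

```text
time: 11.6
tcp_pos: [0.5893, 0.0958, 0.1306]
eef_rot: [-0.078, 0.997, 0.0, -0.0]
contact_force: [-0.4, 1.2, -1.0]
width: 0.029
finger_force: 24.8
```

```bash
python3 - <<'E'
from h import *
import pickle
c=snap('side'); o=get_obs(); pickle.dump((c,o),open('s3.pkl','wb')); print(o['tcp_pos'],o['contact_force'])
f=c['frame'][:,:,::-1]; u,v=proj(c,[[.6042,.0967,.1]])[0].astype(int); print(u,v)
cv2.imwrite('pics/s3.png',cv2.resize(f[v-60:v+60,u-70:u+90],None,fx=5,fy=5,interpolation=cv2.INTER_CUBIC))
print([((proj(c,[X])[0]-[u-70,v-60])*5).round() for X in ([.6042,.0967,.16],[.6042,.0967,.088],[.6072,.0972,.04])])
E
```

```text
[0.5891483  0.09581696 0.1306802 ] [ 0.09128064 -0.22634897 -1.43855817]
285 183
[array([355., 228.]), array([350., 314.]), array([351., 366.])]
```

View pics/s3.png

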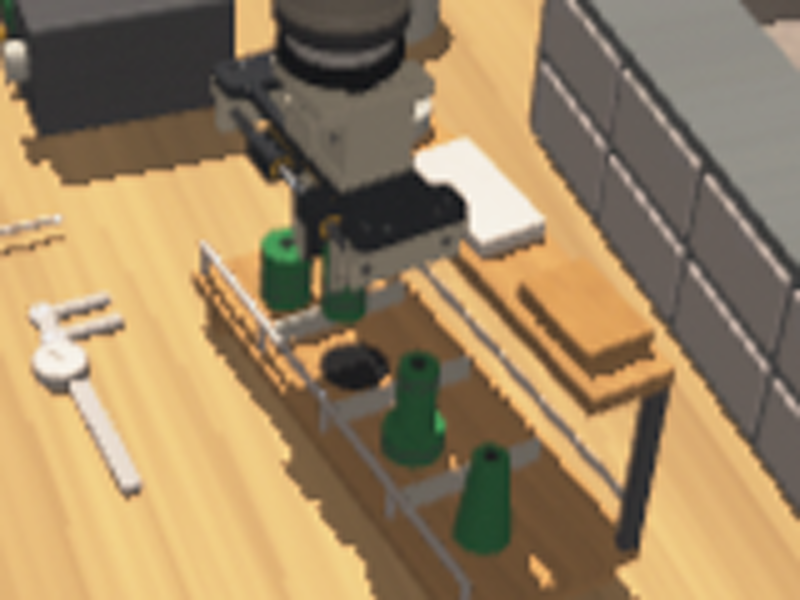

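The grip foot is at (345,315), right over the liner at (353,366), with no contact. Lowering.

{"op": "send_rows", "data": {"commands": [[0.7, 0.02, -0.01, -0.1, 0], [0.7, 0.02, -0.01, -0.2, 0], [0.7, 0.02, -0.01, -0.3, 0], [0.7, 0.02, -0.01, -0.4, 0], [0.7, 0.02, -0.01, -0.46, 0], [0.7, 0.02, -0.01, -0.5, 0], [0.7, 0.02, -0.01, -0.52, 0], [0.7, 0.02, -0.01, -0.52, 0]]}}

```text
time: 12.65
tcp_pos: [0.5914, 0.0949, 0.0788]
eef_rot: [-0.078, 0.997, 0.0, 0.0]
contact_force: [0.3, -0.5, -1.3]
width: 0.0288
finger_force: 24.8
```

{"op": "send_rows", "data": {"commands": [[0.7, 0, 0, -0.01, 0], [0.7, 0, 0, -0.01, 0], [0.7, 0, 0, -0.02, 0], [0.7, 0, 0, -0.02, 0]]}}

```text
time: 13.15
tcp_pos: [0.5913, 0.0949, 0.0767]
eef_rot: [-0.078, 0.997, 0.0, 0.0]
contact_force: [0.6, -0.1, -1.4]
width: 0.0287
finger_force: 24.8
```

Still about 1 N of weight in the hand, so I lower on by fractions of a millimetre until contact.

{"op": "send_rows", "data": {"commands": [[0.7, 0, 0, -0.005, 0], [0.7, 0, 0, -0.01, 0], [0.7, 0, 0, -0.01, 0]]}}

```text
time: 13.52
tcp_pos: [0.5915, 0.0948, 0.0767]
eef_rot: [-0.078, 0.997, -0.0, 0.001]
contact_force: [-2.7, -0.8, 5.7]
width: 0.0286
finger_force: 25.0
```

{"op": "send_rows", "data": {"commands": [[0.7, 0, 0, -0.003, 0], [0.7, 0, 0, -0.006, 0], [0.7, 0, 0, -0.006, 0]]}}

```text
time: 13.9
tcp_pos: [0.5916, 0.0948, 0.0766]
eef_rot: [-0.078, 0.997, -0.0, 0.001]
contact_force: [-3.2, -0.8, 10.1]
width: 0.0286
finger_force: 25.0
```

{"op": "send_rows", "data": {"commands": [[0.6, 0, 0, 0.013, 0], [0.4, 0, 0, 0.013, 0], [0.2, 0, 0, 0.013, 0], [0, 0, 0, 0.013, 0], [0, 0, 0, 0.013, 0], [0, 0, 0, 0.013, 0]]}}

```text
time: 14.65
tcp_pos: [0.5913, 0.0949, 0.0763]
eef_rot: [-0.078, 0.997, 0.0, -0.0]
contact_force: [0.0, -0.4, -0.4]
width: 0.0455
finger_force: 0.0
```

{"op": "send_rows", "data": {"commands": [[0, -0.1, -0.015, 0.02, 0], [0, -0.3, -0.045, 0.03, 0], [0, -0.6, -0.095, 0.05, 0], [0, -1, -0.155, 0.2, 0], [0, -1, -0.155, 0.3, 0], [0, -1, -0.155, 0.3, 0]]}}

```text
time: 15.4
tcp_pos: [0.4925, 0.0793, 0.1077]
eef_rot: [-0.078, 0.997, -0.0, 0.002]
contact_force: [0.8, -0.1, 0.2]
width: 0.0458
finger_force: 0.0
```

```bash
python3 - <<'E'
from h import *
import pickle
c=snap('side'); t=snap('top'); pickle.dump((c,t),open('p4.pkl','wb'))
R=pickle.load(open('rack.pkl','rb'))
a=cv2.resize(c['frame'][:,:,::-1][130:245,225:355],None,fx=3,fy=3,interpolation=cv2.INTER_CUBIC)
b=cv2.resize(t['frame'][:,:,::-1][100:200,190:325],None,fx=3,fy=3,interpolation=cv2.INTER_CUBIC)
o=np.zeros((345,800,3),np.uint8); o[:,:390]=a; o[:300,394:394+405]=b[:,:405]; cv2.imwrite('pics/p4.png',o)
for X in ([.6072,.0972,.112],[.6187,.0160,.112]): print(proj(c,[X])[0],((proj(c,[X])[0]-[225,130])*3).round(),((proj(t,[X])[0]-[190,100])*3+[394,0]).round())
E
```

```text
[286.16368269 179.90001115] [183. 150.] [548. 153.]
[298.97975448 195.88919606] [222. 198.] [631. 140.]
```

View pics/p4.png

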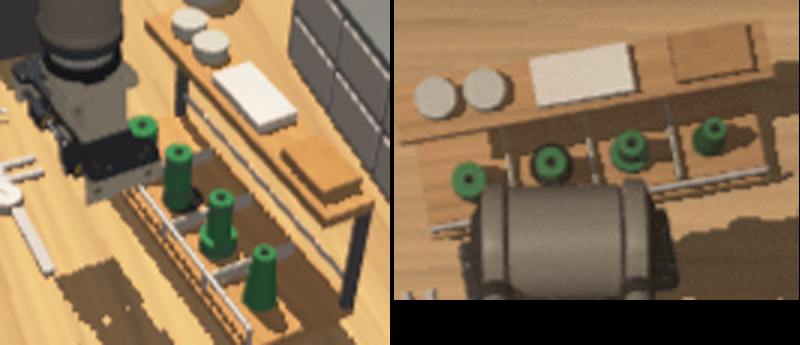

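The straight grip stands upright on the liner, with its top at (178,150) in the side crop and (550,158) in the top crop. I'll fit silhouettes of both grips to get their exact positions.

```bash
cat > fit.py <<'E'
from h import *
import pickle
from scipy.optimize import minimize
R=pickle.load(open('rack.pkl','rb'))
def back(X):
    v=np.array(X[:2])-R[:2];c,s=np.cos(R[2]),np.sin(R[2]);return (np.array([c*v[0]+s*v[1],-s*v[0]+c*v[1]])*1e3).round(1)
SH={'str':[(15,0,72)],'col':[(20,0,20),(13,20,72)]}
th=np.linspace(0,2*np.pi,48)
def sil(c,kind,x,y,z0,S=8):
    m=np.zeros((384*2,512*2),np.uint8)
    for r,a,b in SH[kind]:
        p=np.vstack([np.c_[x+r/1e3*np.cos(th),y+r/1e3*np.sin(th),0*th+z0+h/1e3] for h in(a,b)])
        q=(proj(c,p)+.5)*2-.5
        cv2.fillConvexPoly(m,cv2.convexHull((q*16).astype(np.float32).round().astype(np.int32)),255,shift=4)
    return cv2.resize(m,(512,384),interpolation=cv2.INTER_AREA)/255.
def green(c):
    f=c['frame'].astype(float); return ((f[...,1]>1.25*f[...,0])&(f[...,1]>1.1*f[...,2])&(f[...,1]>20)).astype(float)
def fit(cs,kind,x,y,z0):
    ms=[]
    for c in cs:
        w=cv2.dilate((sil(c,kind,x,y,z0)>0).astype(np.uint8),np.ones((9,9))); ms.append((c,green(c),w))
    cost=lambda p:sum((np.abs(sil(c,kind,*p,z0)-g)*w).sum() for c,g,w in ms)
    best=min(((cost((x+i*.001,y+j*.001)),x+i*.001,y+j*.001) for i in range(-9,10) for j in range(-9,10)))
    return np.array(best[1:]),best[0],[g[w>0].sum() for _,g,w in ms]
E
python3 - <<'E'
from fit import *
c,t=pickle.load(open('p4.pkl','rb')); d0=pickle.load(open('d0.pkl','rb'))
for cs,nm in(([c],'side'),([t],'top'),([c,t],'both')):
    for k,x,y in(('str',.6045,.0967),('col',.6187,.016)):
        p,e,n=fit(cs,k,x,y,.04); print(nm,k,p,back(p),e,n)
p,e,n=fit([d0['side'],d0['top']],'col',.6187,.016,.04); print('col before',p,back(p),e)
for nm in('side','top'):
    f=d0[nm]; m=cv2.inRange(f['frame'],(0,0,0),(45,45,45)); u,v=proj(f,[[.607,.097,.04]])[0].astype(int)
    q=m[v-9:v+10,u-12:u+13]; n,l,st,ce=cv2.connectedComponentsWithStats(q); i=1+st[1:,4].argmax(); X=atz(f,ce[i]+[u-12,v-9],.04); print('liner',nm,X,back(X),st[i])
E
```

```text
side str [0.6015 0.0977] [-20.1  42.4] 43.05882352941177 [np.float64(169.0)]
side col [0.6187 0.022 ] [-14.8 -35.1] 42.02745098039216 [np.float64(207.0)]
top str [0.6025 0.0957] [-19.4  40.2] 49.015686274509804 [np.float64(77.0)]
top col [0.6187 0.015 ] [-15.9 -42. ] 68.01960784313725 [np.float64(93.0)]
both str [0.5995 0.0957] [-22.4  40.7] 93.31372549019608 [np.float64(169.0), np.float64(77.0)]
both col [0.6177 0.019 ] [-16.3 -37.9] 114.54509803921569 [np.float64(207.0), np.float64(93.0)]
col before [0.6177 0.019 ] [-16.3 -37.9] 118.54509803921569
liner side [0.62512031 0.1014625  0.04      ] [ 3.8 42.4] [15  6  4  4 10]
liner top [0.6171455  0.08125062 0.04      ] [-7.2 23.7] [18  6  1  2  2]
```

Fits put the straight grip within about 4-5 mm of the bay centre, upright, and the collared grip untouched at rack (-15.5,-39.5). Now I enter the collared bay from the front, fingertips above the rail, and creep in.

{"op": "send_rows", "data": {"commands": [[0, 0.1, -0.4, 0, 0], [0, 0.4, -0.72, 0, 0], [0, 0.63, -0.72, -0.1, 0], [0, 0.63, -0.72, -0.2, 0], [0, 0.63, -0.72, -0.3, 0], [0, 0.63, -0.72, -0.3, 0]]}}

```text
time: 16.25
tcp_pos: [0.5528, 0.0079, 0.0753]
eef_rot: [-0.078, 0.997, 0.0, -0.001]
contact_force: [0.3, -0.3, 0.8]
width: 0.046
finger_force: 0.0
```

{"op": "send_rows", "data": {"commands": [[0, 0.1, 0.015, 0, 0], [0, 0.2, 0.03, 0, 0], [0, 0.3, 0.045, 0, 0], [0, 0.38, 0.06, 0, 0], [0, 0.43, 0.065, 0, 0], [0, 0.46, 0.07, 0, 0], [0, 0.47, 0.07, 0, 0], [0, 0.47, 0.07, 0, 0]]}}

```text
time: 17.25
tcp_pos: [0.6012, 0.0143, 0.0764]
eef_rot: [-0.078, 0.997, 0.0, -0.0]
contact_force: [0.3, 0.4, -0.7]
width: 0.0459
finger_force: 0.0
```

{"op": "send_rows", "data": {"commands": [[0, 0.01, 0, 0, 0], [0, 0.02, 0, 0, 0], [0, 0.03, 0.005, 0, 0], [0, 0.04, 0.006, 0, 0], [0, 0.04, 0.006, 0, 0]]}}

```text
time: 17.88
tcp_pos: [0.6054, 0.015, 0.0764]
eef_rot: [-0.078, 0.997, 0.0, 0.0]
contact_force: [-1.1, -0.3, -0.5]
width: 0.0459
finger_force: 0.0
```

{"op": "send_rows", "data": {"commands": [[0, 0.01, 0, 0, 0], [0, 0.01, 0, 0, 0], [0, 0.01, 0, 0, 0]]}}

```text
time: 18.25
tcp_pos: [0.6063, 0.0149, 0.0764]
eef_rot: [-0.078, 0.997, 0.0, -0.0]
contact_force: [-0.0, 0.6, -1.0]
width: 0.0456
finger_force: 0.0
```

{"op": "send_rows", "data": {"commands": [[0.3, 0, 0, 0, 0], [0.3, 0, 0, 0, 0], [0.5, 0, 0, 0, 0], [0.7, 0, 0, 0, 0], [0.7, 0, 0, 0, 0], [0.7, 0, 0, 0, 0]], "squeeze": 12}}

```text
time: 19.0
tcp_pos: [0.6063, 0.015, 0.0765]
eef_rot: [-0.078, 0.997, 0.0, 0.0]
contact_force: [0.3, 0.7, 0.4]
width: 0.0236
finger_force: 11.4
```

{"op": "send_rows", "data": {"commands": [[0.7, 0, 0, 0, 0], [0.7, 0, 0, 0.02, 0], [0.7, 0, 0, 0.05, 0], [0.7, 0, 0, 0.1, 0], [0.7, 0, 0, 0.1, 0]], "squeeze": 22}}

```text
time: 19.62
tcp_pos: [0.6067, 0.0149, 0.0871]
eef_rot: [-0.078, 0.997, -0.0, 0.001]
contact_force: [1.0, -0.5, -0.7]
width: 0.0228
finger_force: 20.8
```

{"op": "send_rows", "data": {"commands": [[0.7, 0, 0, 0.05, 0], [0.7, 0, 0, 0.12, 0], [0.7, 0, 0, 0.2, 0], [0.7, 0, 0, 0.28, 0], [0.7, 0, 0, 0.34, 0], [0.7, 0, 0, 0.36, 0], [0.7, 0, 0, 0.36, 0]]}}

```text
time: 20.5
tcp_pos: [0.6063, 0.0149, 0.1225]
eef_rot: [-0.078, 0.997, 0.0, 0.0]
contact_force: [-0.1, -0.2, -1.0]
width: 0.0235
finger_force: 20.8
```

```bash
python3 - <<'E'
from h import *
import pickle
c=snap('side'); pickle.dump(c,open('s5.pkl','wb'))
f=c['frame'][:,:,::-1]; u,v=proj(c,[[.6185,.0165,.1]])[0].astype(int); print(get_obs()['tcp_pos'])
cv2.imwrite('pics/s5.png',cv2.resize(f[v-60:v+60,u-80:u+80],None,fx=5,fy=5,interpolation=cv2.INTER_CUBIC))
E
```

```text
[0.60616655 0.01494998 0.12226263]
```

View pics/s5.png

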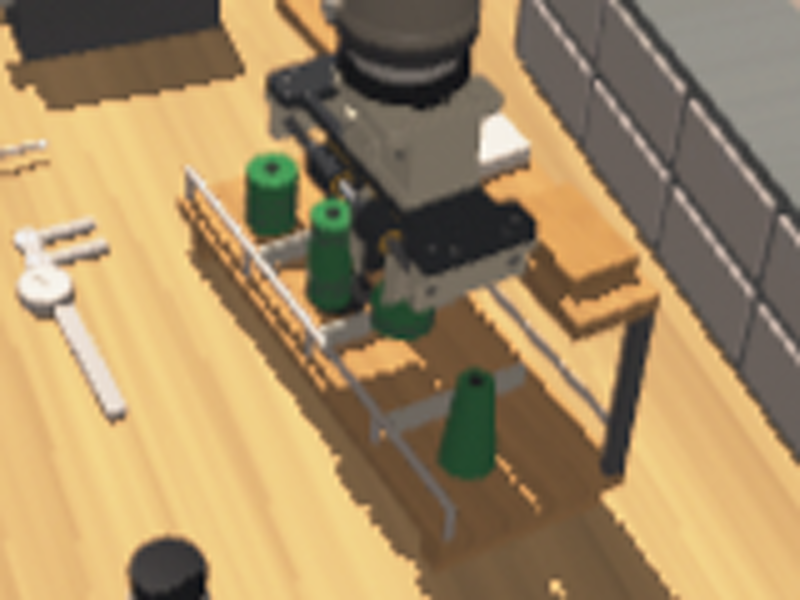

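The collared grip hangs upright between the pads, with its foot at (400,325), 18 mm above the rail height. Nothing else is disturbed. Drawing it forward and carrying it to the stage.

{"op": "send_rows", "data": {"commands": [[0.7, -0.08, -0.012, 0, 0], [0.7, -0.25, -0.04, 0, 0], [0.7, -0.5, -0.08, 0, 0], [0.7, -0.75, -0.12, 0, 0], [0.7, -1, -0.155, 0, 0], [0.7, -1, -0.155, 0, 0]]}}

```text
time: 21.3
tcp_pos: [0.5045, -0.0006, 0.1224]
eef_rot: [-0.077, 0.997, 0.0, -0.001]
contact_force: [0.9, -0.6, -1.0]
width: 0.0232
finger_force: 20.8
```

{"op": "send_rows", "data": {"commands": [[0.7, -0.1, -0.1, 0.2, 0], [0.7, -0.35, -0.3, 0.5, 0], [0.7, -0.55, -0.6, 0.8, 0], [0.7, -0.68, -0.9, 0.8, 0], [0.7, -0.68, -1, 0.8, 0], [0.7, -0.68, -1, 0.8, 0]]}}

```text
time: 22.05
tcp_pos: [0.4389, -0.1008, 0.2022]
eef_rot: [-0.077, 0.997, 0.0, 0.0]
contact_force: [0.1, -0.4, -1.7]
width: 0.0232
finger_force: 20.8
```

{"op": "send_rows", "data": {"commands": [[0.7, 0, -0.25, 0, 0], [0.7, 0, -0.55, 0, 0], [0.7, 0, -0.85, 0, 0], [0.7, 0, -1, 0, 0], [0.7, 0, -1, 0, 0]]}}

```text
time: 22.68
tcp_pos: [0.4386, -0.2004, 0.202]
eef_rot: [-0.077, 0.997, 0.0, -0.0]
contact_force: [1.0, 0.2, -1.1]
width: 0.0233
finger_force: 20.9
```

{"op": "send_rows", "data": {"commands": [[0.7, 0, -0.2, 0, 0], [0.7, 0, -0.38, 0, 0], [0.7, 0, -0.38, 0, 0], [0.7, 0, -0.38, 0, 0]]}}

```text
time: 23.18
tcp_pos: [0.4381, -0.2384, 0.2023]
eef_rot: [-0.077, 0.997, 0.0, -0.0]
contact_force: [0.7, -0.2, -2.0]
width: 0.0235
finger_force: 20.9
```

{"op": "send_rows", "data": {"commands": [[0.7, 0.01, 0, -0.15, 0], [0.7, 0.01, 0, -0.4, 0], [0.7, 0.01, 0, -0.7, 0], [0.7, 0.01, 0, -1, 0], [0.7, 0.01, 0, -1, 0]]}}

```text
time: 23.8
tcp_pos: [0.4377, -0.237, 0.1]
eef_rot: [-0.078, 0.997, 0.002, -0.002]
contact_force: [-0.2, -0.0, -1.4]
width: 0.0236
finger_force: 20.8
```

{"op": "send_rows", "data": {"commands": [[0.7, 0, 0, -0.15, 0], [0.7, 0, 0, -0.3, 0], [0.7, 0, 0, -0.4, 0], [0.7, 0, 0, -0.45, 0], [0.7, 0, 0, -0.48, 0], [0.7, 0, 0, -0.49, 0], [0.7, 0, 0, -0.49, 0]]}}

```text
time: 24.68
tcp_pos: [0.4394, -0.2387, 0.0536]
eef_rot: [-0.078, 0.997, -0.0, 0.0]
contact_force: [-0.9, -0.2, -1.9]
width: 0.0235
finger_force: 20.8
```

```bash
python3 - <<'E'
from fit import *
s=snap('side');w=snap('wrist')
pickle.dump((s,w),open('p6.pkl','wb')); o=get_obs(); print(o['tcp_pos'],o['contact_force'])
a=cv2.resize(s['frame'][250:325,225:325,::-1],None,fx=4,fy=4,interpolation=cv2.INTER_CUBIC)
b=cv2.resize(w['frame'][100:250,130:330,::-1],None,fx=2,fy=2,interpolation=cv2.INTER_CUBIC)
cv2.imwrite('pics/p6.png',np.hstack([a,b]))
for z in(.014,): print((proj(s,[[.451,-.2364,z]])[0]-[225,250])*4,(proj(w,[[.451,-.2364,z]])[0]-[130,100])*2+[400,0])
E
```

```text
[ 0.43945406 -0.23866599  0.05369528] [-1.00763573 -0.61209689 -1.41655568]
[194.39805911 184.41057236] [643.75616574 263.1413529 ]
```

View pics/p6.png

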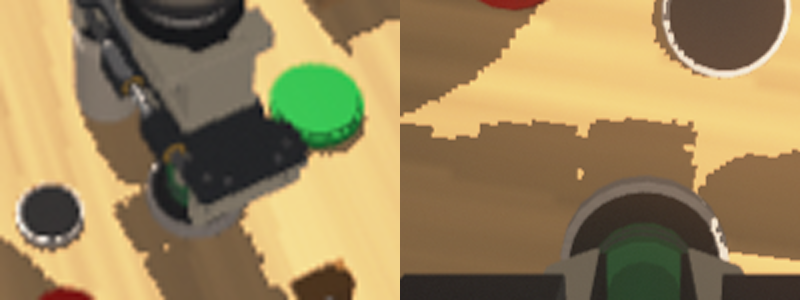

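The wrist crop shows the foot (x≈644) centred sideways in the stage rim (563 to 727). I'll check the fore-aft centring by projection.

```bash
python3 - <<'E'
from fit import *
s,w=pickle.load(open('p6.pkl','rb'))
u=np.array([np.cos(R[2]),np.sin(R[2])]); C=np.array([.451,-.2364])
f=lambda c,X:((proj(c,[X])[0]-[130,100])*2+[400,0]).round(1)
for n,r,z in(('rim',.034,.014),('rubber',.03,.014),('collar bottom',.02,.017),('collar top',.02,.037)):
    q=C-r*u; print(n,f(w,[*q,z]))
q=C-.025*u;print('collar top 5mm fwd',f(w,[*q,.037]))
# column profile near centre
x=int(130+(644-400)/2)
for v in range(185,235): print(v,(v-100)*2,w['frame'][v,x].tolist(),end=' | ')
E
```

```text
rim [643.8 180.1]
rubber [643.8 190.2]
collar bottom [643.8 217.9]
collar top [644.  237.8]
collar top 5mm fwd [644.  224.1]
185 170 [135, 102, 69] | 186 172 [133, 101, 66] | 187 174 [127, 101, 74] | 188 176 [114, 95, 80] | 189 178 [111, 94, 81] | 190 180 [112, 96, 83] | 191 182 [124, 108, 95] | 192 184 [133, 117, 103] | 193 186 [129, 113, 99] | 194 188 [129, 113, 99] | 195 190 [120, 106, 92] | 196 192 [93, 79, 66] | 197 194 [64, 49, 38] | 198 196 [64, 51, 41] | 199 198 [64, 50, 39] | 200 200 [63, 50, 38] | 201 202 [62, 48, 37] | 202 204 [63, 51, 40] | 203 206 [62, 48, 39] | 204 208 [60, 48, 37] | 205 210 [60, 48, 38] | 206 212 [60, 48, 39] | 207 214 [60, 48, 39] | 208 216 [56, 46, 38] | 209 218 [56, 45, 36] | 210 220 [56, 46, 37] | 211 222 [56, 56, 42] | 212 224 [56, 63, 43] | 213 226 [62, 63, 49] | 214 228 [64, 65, 51] | 215 230 [57, 67, 47] | 216 232 [61, 63, 48] | 217 234 [64, 63, 52] | 218 236 [56, 67, 46] | 219 238 [51, 69, 43] | 220 240 [53, 70, 45] | 221 242 [54, 79, 50] | 222 244 [54, 84, 51] | 223 246 [53, 82, 50] | 224 248 [54, 80, 50] | 225 250 [52, 81, 49] | 226 252 [52, 81, 49] | 227 254 [52, 80, 49] | 228 256 [52, 81, 50] | 229 258 [52, 81, 50] | 230 260 [48, 77, 46] | 231 262 [48, 71, 45] | 232 264 [47, 69, 44] | 233 266 [47, 68, 44] | 234 268 [47, 67, 42] |
```

The collar edge (221) and rubber edge (193) are both shifted by 3 px from prediction, so they are concentric within 1 mm. Setting down.

{"op": "send_rows", "data": {"commands": [[0.7, 0, 0, -0.01, 0], [0.7, 0, 0, -0.02, 0], [0.7, 0, 0, -0.025, 0], [0.7, 0, 0, -0.025, 0]]}}

```text
time: 25.28
tcp_pos: [0.4393, -0.2385, 0.0509]
eef_rot: [-0.078, 0.997, 0.0, -0.0]
contact_force: [0.1, 0.7, -0.3]
width: 0.0235
finger_force: 20.8
```

{"op": "send_rows", "data": {"commands": [[0.7, 0, 0, -0.004, 0], [0.7, 0, 0, -0.008, 0], [0.7, 0, 0, -0.008, 0]]}}

```text
time: 25.65
tcp_pos: [0.4394, -0.2386, 0.0504]
eef_rot: [-0.078, 0.997, -0.0, 0.0]
contact_force: [-0.9, -0.2, 2.1]
width: 0.0232
finger_force: 21.0
```

{"op": "send_rows", "data": {"commands": [[0.6, 0, 0, 0, 0], [0.4, 0, 0, 0, 0], [0.2, 0, 0, 0, 0], [0, 0, 0, 0, 0], [0, 0, 0, 0, 0], [0, 0, 0, 0, 0]]}}

```text
time: 26.4
tcp_pos: [0.4393, -0.2386, 0.0501]
eef_rot: [-0.078, 0.997, 0.0, -0.0]
contact_force: [-0.4, 0.2, -0.0]
width: 0.046
finger_force: 0.0
```

{"op": "send_rows", "data": {"commands": [[0, 0, 0, 0.1, 0], [0, 0, 0, 0.3, 0], [0, 0, 0, 0.6, 0], [0, 0, 0, 1, 0], [0, 0, 0, 1, 0]]}}

```text
time: 27.02
tcp_pos: [0.4409, -0.2397, 0.1537]
eef_rot: [-0.078, 0.997, -0.002, 0.003]
contact_force: [-0.1, 0.5, -0.7]
width: 0.0456
finger_force: 0.0
```

{"op": "send_rows", "data": {"commands": [[0, 0, 0.2, 0.4, 0], [0, -0.3, 0.5, 0.5, 0], [0, -0.3, 1, 0.5, 0], [0, -0.3, 1, 0.5, 0], [0, -0.3, 1, 0.5, 0], [0, -0.3, 1, 0.5, 0]]}}

```text
time: 27.78
tcp_pos: [0.4094, -0.1394, 0.1998]
eef_rot: [-0.077, 0.997, 0.0, -0.0]
contact_force: [0.4, 0.3, -0.6]
width: 0.046
finger_force: 0.0
```

```bash
python3 - <<'E'
from fit import *
s=snap('side');t=snap('top')
a=cv2.resize(s['frame'][155:330,215:365,::-1],None,fx=2.66,fy=2.66,interpolation=cv2.INTER_CUBIC)
b=cv2.resize(t['frame'][100:250,190:400,::-1],(400,286),interpolation=cv2.INTER_CUBIC)
o=np.zeros((a.shape[0],800,3),np.uint8);o[:,:a.shape[1]]=a;o[:286,400:]=b;cv2.imwrite('pics/end.png',o)
print('col side/top',fit([s],'col',.451,-.2364,.014)[0],fit([t],'col',.451,-.2364,.014)[0],'str',back(fit([s],'str',.602,.0965,.04)[0]))
E
```

```text
col side/top [ 0.451  -0.2364] [ 0.446  -0.2274] str [-19.3  44.1]
```

View pics/end.png

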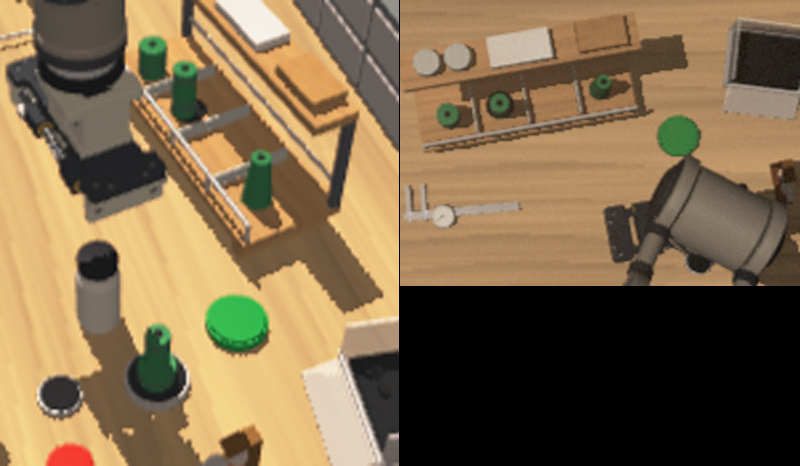

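The collared grip stands centred on the stage at (157,375), and the straight grip is upright in its bay at (185,90). The bystanders are unmoved and the gripper is clear. Handing in.

```bash
python3 -c "
from cell import *
print(finish_job())"
```

```text
the job is handed in; nothing more can be done
None
```

The changeover is done and handed in at about 28 s: the straight grip stands upright in the empty bay, about 4 mm in front of its centre, and the collared grip was lifted over the rail and stands upright, centred on the stage, with nothing else seen to have moved.

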